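# Rake worn nail buffers out from under the display rack into the scrap tray

## Robot

A 6-joint arm with a two-finger parallel gripper is mounted at the origin on the work surface. World frame = base frame: x ahead of the robot, y to its left, z up, the work surface at z = 0. Lengths are in m, angles in rad, forces in N, time in s.
With the tool pointing down it reaches from about 0.35 to 0.975 m from the base axis. Payload 4.9 kg.
Tool frame: the origin (TCP) lies at the very end of the fingers, on their centre line; the grasp point (between the pads) lies 19 mm behind it; z points along the fingers, y is the line along which they close (so a half turn about z gives the same grasp; the last joint's range is limited). The gripper opens to 85 mm and grips with 20 to 120 N. Pads are 22 mm wide; open, the fingers measure 114 mm over their backs; the gripper's body (76 mm by 85 mm) begins 54 mm behind the grasp point. The pads swing forward as they close: fully open they stand 13 mm farther back than shut.
Start: joints at [0.999, 0.053, 1.613, -0, 1.476, -0.119], TCP at [0.273, 0.562, 0.231] pointing down, gripper open.
Joint ranges: [-3.01, 3.01], [-1.01, 2.22], [0.06, 2.58], [-1.02, 4.17], [0.09, 2.62], [-3.14, 3.14]. Speed limits (rad/s): [2.57, 2.57, 3.14, 3.14, 3.14, 3.14].

## Interface

Orientations are given as a unit quaternion [w, x, y, z].
In Python, from plant import manip gives the robot as it stands.
- The arm moves only by the tool send_rows, never from a script. Its argument "increments" is a list of rows, each an object of numbers: "claw": the closure, from -1 (fully open) to 1 (shut); "dx", "dy", "dz": the shift along the tool's x, y, z in units of 0.5 m (1.0 is 0.5 m); "yaw": the turn about the tool's z in units of 1.5 rad (1.0 is 1.5 rad). A call has 1 to 20 rows; each row is the pose to reach, as a shift and turn from the pose commanded when the call began, along the tool's axes at that moment; what a row does not reach only later rows make up. A row lasts 1/8 s, in which the tool goes at most 62.5 mm and 10.7 degrees, less where a joint would pass 70% of its speed; a pose out of reach is approached as far as the arm can. A call with a number of a shift or a turn outside -1 to 1 is refused whole. A call with a gripper value outside its range is refused whole. The fingers move at their own pace and stop on an object; the grip force is fixed at half the most. Time passes only in rows, so rows that repeat a pose let the fingers close. It gives the time, the measured TCP pose, the force, the opening and the grip force at its end, in the units of the state.
- manip.state(): the state, without advancing time (a new reading comes with each control period).
- manip.grab_frame(name): name is "side" or "top"; returns the picture (400x640x3 uint8, red, green, blue); there is no depth.
- manip.camera_params(name): a dict with "camera_matrix" (3x3 intrinsics, pixels), "extrinsics" (4x4, takes a point from world to camera coordinates). Camera axes: x right, y down, z forward; pixel columns grow to the right and rows downward; lengths in m; the calibration is good to about 2 mm. A picture is of the moment at which its call begins. camera_params takes no time and is no camera call.
- manip.job_done(): hands the job in; it is judged then, once.
The state is a dict: "time": time; "joint_pos": joint angles; "joint_vel": joint speeds; "joint_efforts": joint torques, N m; "tool_pos": TCP position; "tool_rot": TCP orientation; "contact_force": force on the tool from outside, world axes, zero at the start; "ft_torque": the same for the moment, N m; "gripper_width": opening from 0.0 (shut) to 1.0 (fully open); "grasp_force": force on a finger pad.
Only numpy, scipy, OpenCV 4.12 (cv2) and the standard library are available. Lean on these libraries where they do the work, as an engineer would, in place of code of your own. Each camera call takes 0.05 s, during which the arm holds its last target. There are 200 camera calls.

## Task

Pick up the little rake by its leaning handle and use it to sweep all three worn buffer blocks - the one on the open table and the two under the clear display rack - along the table into the three-sided scrap tray, through its open mouth. Move the blocks only with the rake, never with the gripper or arm and never lifting them off the table, and do not knock or shift the two polish bottles and the jar. Then stand the rake upright on its black mat again and let go.

Things in the scene. Friction and masses are not known exactly. Their poses are not given: they have to be found in the camera images.
- rake: Scrap rake standing by itself, 0.22 kg. Origin: middle of the underside of its back plate (104 mm along x, 6 along y, 30 high). Cheeks 6 thick, 30 high run from the plate's ends to y = +48: a U head 92 clear inside, open to +y, the way it is pulled. Square handle 20 x 20, 140 long, rises from (0, 0, 28) leaning 40 degrees from vertical towards +y, ending at (0, 90, 135).
- rake_grip (a point): Grip point on the rake's handle axis, 112 mm up the handle from its foot: (0, 72, 114) mm in the rake's frame; the handle is 20 mm wide there along the rake's x.
- buffer_a: Worn nail buffer, pale rigid block 70 x 28 x 16 mm (x, y, z), 15 to 45 g; origin at the centre of its underside. Any of the three blocks may be the one in the open or under the rack.
- buffer_b: Worn nail buffer, pale rigid block 64 x 32 x 18 mm (x, y, z), 15 to 45 g; origin at the centre of its underside.
- buffer_c: Worn nail buffer, pale rigid block 60 x 36 x 16 mm (x, y, z), 15 to 45 g; origin at the centre of its underside.
- tray: Fixed pink tray, 166 mm along x, 170 along y outside. Origin: centre of its floor, which is level with the table (no sill). Walls 6 thick, 26 high at x = -80, x = +80 and y = +82; the open mouth is the side at y = -85, 154 wide.
- mat: Rake's parking mat, thin black rubber square 130 x 130 mm level with the table; origin at its centre. It and the tray may have exchanged places.
- rack: Fixed clear acrylic rack. Origin: on the table under the middle of its front edge; front looks to +y. Shelf 370 mm along x, y = 0 to -200, underside 174 up at front trim and sides, 180 between; clear lip at the front up to 246. Legs 14 thick only at x = +-175, y = -110 and -190. Two blocks lie under it, centres 26 to 36 behind the front edge, near x = -95 and +95.
- polish_1: Loose polish bottle, round, 32 mm diameter, 75 mm tall, standing in front of the rack; origin at the centre of its underside. Leave it alone.
- polish_2: Loose polish bottle, round, 32 mm diameter, 75 mm tall, standing between tray and mat on the side of the rack; origin at the centre of its underside. Leave it alone.
- jar: Loose white jar, 48 mm diameter, 50 mm tall, standing under the rack, behind the blocks; origin at the centre of its underside. Leave it alone.
Things that resemble listed ones, but are neither listed nor needed, are in the scene too. Of the things that look like the rake, the smallest one is meant.

How it is judged:
On the way, in this order (a step that is already met when the one before it is completed fails the run):
1. the rake has been taken up from where it stood (distance of rake from where it was at the start of the episode above 0.06 m), for 0.2 s.
2. all three buffer blocks lie inside the tray (x of buffer_a in the frame of tray between -0.078 and 0.078 m and y of buffer_a in the frame of tray between -0.078 and 0.08 m and height (world z) of each of buffer_a, buffer_b, buffer_c below 0.03 m and x of buffer_b in the frame of tray between -0.078 and 0.078 m and y of buffer_b in the frame of tray between -0.078 and 0.08 m and x of buffer_c in the frame of tray between -0.078 and 0.078 m and y of buffer_c in the frame of tray between -0.078 and 0.08 m), for 0.2 s.
At the end, for the whole second after the job is handed in: All three blocks lie within the tray's walls on its floor, each block's centre at least 7 mm inside the mouth line; the rake stands upright (within 0.1 rad) on the table with the middle of its plate within 60 mm of the mat's centre; all at rest (all of step 2 and horizontal distance between rake and mat below 0.06 m and angle between rake's own z axis and vertical below 0.1 rad and height (world z) of rake below 0.006 m and linear speed of each of buffer_a, buffer_b, buffer_c, rake below 0.02 m/s); the robot touches nothing.
It fails at once if a block is touched by the gripper or the arm (contact force between any of the fingers, the arm and buffer_a above 0.5 N or contact force between any of the fingers, the arm and buffer_b above 0.5 N or contact force between any of the fingers, the arm and buffer_c above 0.5 N).
It fails at once if a block is lifted more than 40 mm off the table (height (world z) of any of buffer_a, buffer_b, buffer_c above 0.04 m).
It fails at once if a polish bottle or the jar is shifted by more than 20 mm or tipped by more than 0.3 rad (distance of any of polish_1, polish_2, jar from where it was at the start of the episode above 0.02 m or angle between any of polish_1, polish_2, jar's own z axis and vertical above 0.3 rad).
It also fails if it takes over 72 s, if anything falls off the work surface, if the arm or the gripper's body presses on something with over 40 N, if the wrist force passes 120 N, or if a joint passes its speed limit or range.

## Working session

There is one attempt and no reset: what is moved stays moved. The work goes in short steps, Python scripts to look and compute and a tool call to move; the robot and the scene stay as the last step left them, time stands still between calls to the robot, and variables do not carry over. Pictures are saved under pics/ and viewed, at most 10 in all, crops included, and the job is handed in when it is done.

Besides the shell and the picture viewer there is one more tool, called after ">>>" in YAML: its name, and indented under it one key for each argument. send_rows: Moves the arm, as the interface text tells. Shifts and turns lie within -1 to 1; 1 stands for 0.5 m of shift or 1.5 rad of turn. Its arguments: {"type":"object","properties":{"increments":{"type":"array","items":{"type":"object","properties":{"claw":{"type":"number"},"dx":{"type":"number"},"dy":{"type":"number"},"dz":{"type":"number"},"yaw":{"type":"number"}}}}},"required":["increments"]}

```bash
mkdir -p pics; cat > h.py <<'E'
from plant import manip
import numpy as np, cv2
def snap(n,f):
    im=manip.grab_frame(n); cv2.imwrite('pics/'+f,im[:,:,::-1]); return im
def ray(n,u,v,z=0.):
    c=manip.camera_params(n);K=np.array(c['camera_matrix']);E=np.array(c['extrinsics'])
    R=E[:3,:3];t=E[:3,3];o=-R.T@t;d=R.T@np.linalg.inv(K)@np.array([u,v,1.])
    return o+d*(z-o[2])/d[2]
def proj(n,p):
    c=manip.camera_params(n);K=np.array(c['camera_matrix']);E=np.array(c['extrinsics'])
    q=K@(E[:3,:3]@np.array(p)+E[:3,3]);return q[:2]/q[2]
E
python3 - <<'E'
from h import *
snap('top','top0.png');snap('side','side0.png')
s=manip.state();print(s['tool_pos'],s['tool_rot'],s['time'])
for n in('top','side'):
    c=manip.camera_params(n);E=np.array(c['extrinsics']);print(n,-E[:3,:3].T@E[:3,3],c['camera_matrix'])
    for p in [(.4,0,0),(.4,.3,0),(.7,0,0)]: print(p,proj(n,p))
E
```

```text
[0.2731277  0.56152553 0.23015043] [-3.24780885e-04  2.24476965e-01  9.74478915e-01 -9.11710605e-04] 0.1
top [0.3625735  0.20946873 1.31481029] [[460.97838069   0.         325.57070488]
 [  0.         460.97838069 206.15361005]
 [  0.           0.           1.        ]]
(0.4, 0, 0) [390.19030946 229.06394231]
(0.4, 0.3, 0) [285.09610975 226.83125328]
(0.7, 0, 0) [391.23806759 125.78376926]
side [0.26607233 1.24661546 0.71759132] [[495.77974938   0.         316.32429338]
 [  0.         495.77974938 201.2926055 ]
 [  0.           0.           1.        ]]
(0.4, 0, 0) [345.46982479 199.9291839 ]
(0.4, 0.3, 0) [331.27170211 261.69173779]
(0.7, 0, 0) [245.94424516 193.3876545 ]
```

View pics/top0.png

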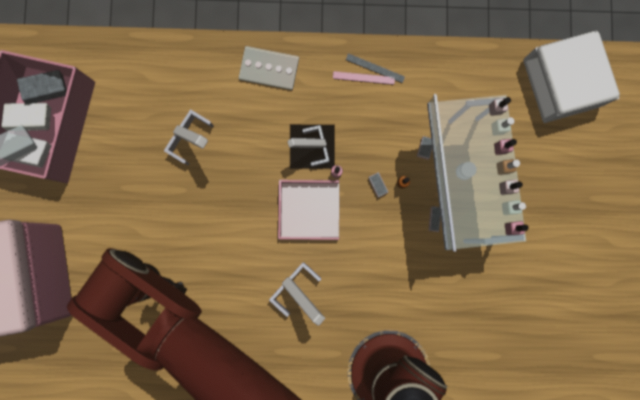

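View pics/side0.png

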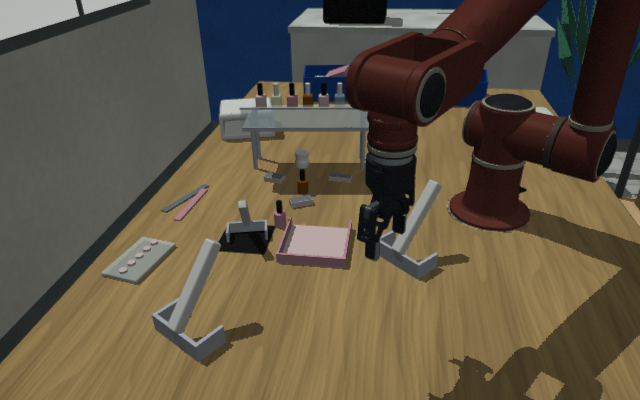

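Top view: the look-alike rakes are at (187,137) and (297,290), both larger, and the small one is on the black mat at (308,146). I choose that one. The tray is at (309,211) with its mouth towards the rack on the right. The blocks are at (378,185), (426,148) and (436,218), polish_2 at (337,172), polish_1 at (404,182), and the jar at (466,170). I'll check this in a close crop.

```bash
python3 - <<'E'
import cv2
t=cv2.imread('pics/top0.png');s=cv2.imread('pics/side0.png')
cv2.imwrite('pics/tc.png',cv2.resize(t[100:256,268:468],None,fx=3.75,fy=3.75,interpolation=cv2.INTER_CUBIC))
cv2.imwrite('pics/sc.png',cv2.resize(s[100:280,210:380],None,fx=3.3,fy=3.3,interpolation=cv2.INTER_CUBIC))
E
```

```text
(no output)
```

View pics/tc.png

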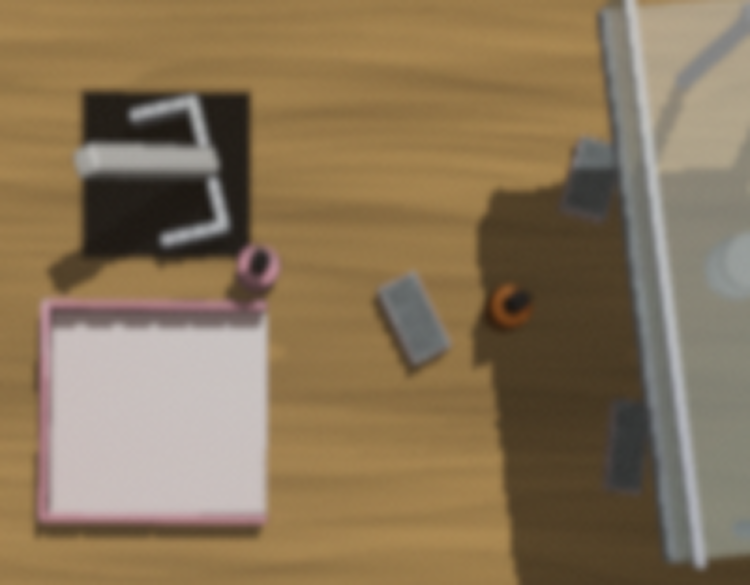

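View pics/sc.png

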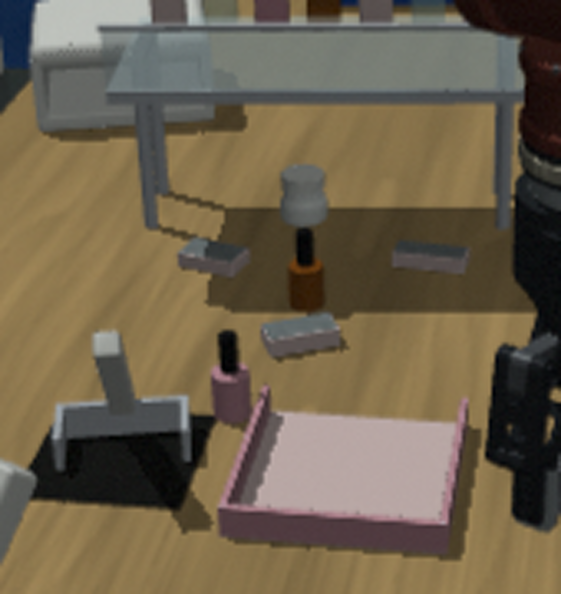

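The crop confirms the choice: a small U-headed rake on the mat, with its plate running (195,97)-(226,228), its handle end at (85,160), and opening left towards world +y. The tray opens right, towards the rack. Next I turn these pixels into positions.

```bash
python3 - <<'E'
from h import *
np.set_printoptions(precision=4,suppress=True)
T=lambda x,y,z:ray('top',268+(x+.5)/3.75-.5,100+(y+.5)/3.75-.5,z)
S=lambda x,y,z:ray('side',210+(x+.5)/3.3-.5,100+(y+.5)/3.3-.5,z)
f=lambda n,p:print(n,p[:2])
print('RAKE top');pts={'plA':(196,97,.03),'plB':(227,228,.03),'ckA':(130,117,.03),'ckB':(162,242,.03),'hend':(88,160,.14)}
for k,v in pts.items(): f(k,T(*v))
print('side');
for k,v in {'ckA':(58,408,.03),'ckB':(187,400,.03),'hend top':(107,338,.143)}.items(): f(k,S(*v))
print('MAT');[f(i,T(*p,0)) for i,p in enumerate([(83,92),(250,93),(248,258),(84,256)])]
print('TRAY');[f(i,T(*p,.026)) for i,p in enumerate([(42,300),(267,303),(265,522),(38,524)])]
print('blk open top');[f(i,T(*p,.017)) for i,p in enumerate([(376,290),(414,271),(452,347),(412,370)])]
print('open side top');[f(i,S(*p,.017)) for i,p in enumerate([(262,324),(332,315),(341,333),(270,345)])]
print('blkL top');[f(i,T(*p,.017)) for i,p in enumerate([(583,137),(615,142),(562,208),(602,219)])]
print('blkL side');[f(i,S(*p,.017)) for i,p in enumerate([(179,253),(195,240),(249,252),(236,265)])]
print('blkR top');[f(i,T(*p,.017)) for i,p in enumerate([(613,398),(650,402),(605,488),(641,493)])]
print('blkR side');[f(i,S(*p,.017)) for i,p in enumerate([(392,255),(396,242),(467,246),(467,260)])]
print('rack front top edge', T(628,0,.246),T(700,563,.246),'bottom trim',T(604,8,.174),T(672,560,.174))
print('rack side trim',S(108,97,.174),'lip top',S(100,27,.246),S(520,27,.246))
f('p1',T(511,304,.06));f('p1s',S(305,305,0));f('p2',T(259,264,.07));f('p2s',S(231,420,0))
f('jar',S(302,222,0))
E
```

```text
RAKE top
plA [0.6879 0.2074]
plB [0.5886 0.1819]
ckA [0.6713 0.2568]
ckB [0.5768 0.2305]
hend [0.6142 0.2808]
side
ckA [0.6845 0.2138]
ckB [0.5865 0.1886]
hend top [0.6106 0.2901]
MAT
0 [0.6972 0.2946]
1 [0.6997 0.1656]
2 [0.571  0.1647]
3 [0.5695 0.2904]
TRAY
0 [0.5314 0.3194]
1 [0.5331 0.1506]
2 [0.3689 0.1491]
3 [0.364  0.3176]
blk open top
0 [0.5461 0.0677]
1 [0.5613 0.0391]
2 [0.504  0.0095]
3 [0.4858 0.0397]
open side top
0 [0.5587 0.0388]
1 [0.501 0.015]
2 [0.4878 0.0453]
3 [0.5442 0.0735]
blkL top
0 [ 0.6677 -0.0892]
1 [ 0.6645 -0.1138]
2 [ 0.6124 -0.0734]
3 [ 0.6047 -0.1041]
blkL side
0 [ 0.6653 -0.0843]
1 [ 0.657  -0.1129]
2 [ 0.5999 -0.0948]
3 [ 0.6062 -0.0672]
blkR top
0 [ 0.468 -0.113]
1 [ 0.4656 -0.1411]
2 [ 0.3999 -0.1072]
3 [ 0.3967 -0.1344]
blkR side
0 [ 0.4652 -0.1059]
1 [ 0.4653 -0.1332]
2 [ 0.3975 -0.1334]
3 [ 0.3945 -0.1047]
rack front top edge [ 0.7027 -0.0647  0.246 ] [ 0.3481 -0.1105  0.246 ] bottom trim [ 0.7197 -0.0669  0.174 ] [ 0.3488 -0.1135  0.174 ]
rack side trim [ 0.7178 -0.0778  0.174 ] lip top [ 0.7126 -0.0596  0.246 ] [ 0.3525 -0.0999  0.246 ]
p1 [ 0.532  -0.0269]
p1s [ 0.5343 -0.03  ]
p2 [0.5557 0.159 ]
p2s [0.5575 0.1672]
jar [ 0.5696 -0.1988]
```

```bash
cat >> h.py <<'E'
def plan(*tg):
    """tg: (x,y,z,psi_deg); prints units from the present pose. psi: angle of tool y in world"""
    s=manip.state();w,a,b,c=s['tool_rot'];p=np.array(s['tool_pos'])
    from scipy.spatial.transform import Rotation as Ro
    R=Ro.from_quat([a,b,c,w]).as_matrix();psi=np.degrees(np.arctan2(R[1,1],R[0,1]))
    print('t%.2f'%s['time'],'tcp',p.round(4),'psi %.2f'%psi,'F',np.round(s['contact_force'],1),'w %.3f'%s['gripper_width'],'gf %.1f'%s['grasp_force'])
    for g in tg:
        d=R.T@(np.array(g[:3])-p)/.5; y=-np.radians((g[3]-psi+180)%360-180)/1.5
        print(g,'->',d.round(4),'yaw %.4f'%y)
E
python3 -c "
from h import *
plan((.6166,.2765,.2,14.4),(.6166,.2765,.105,14.4))"
```

```text
t0.10 tcp [0.2731 0.5615 0.2302] psi 64.06 F [-0.3 -0.2 -0.4] w 1.004 gf 0.0
(0.6166, 0.2765, 0.2, 14.4) -> [-0.8671 -0.2119  0.0605] yaw 0.5778
(0.6166, 0.2765, 0.105, 14.4) -> [-0.8672 -0.2116  0.2505] yaw 0.5778
```

>>> send_rows:
  increments:
    - {"claw": -1, "dx": -0.11, "dy": -0.027, "dz": 0, "yaw": 0.1}
    - {"claw": -1, "dx": -0.22, "dy": -0.053, "dz": 0, "yaw": 0.2}
    - {"claw": -1, "dx": -0.33, "dy": -0.08, "dz": 0, "yaw": 0.3}
    - {"claw": -1, "dx": -0.44, "dy": -0.107, "dz": 0, "yaw": 0.4}
    - {"claw": -1, "dx": -0.55, "dy": -0.134, "dz": 0, "yaw": 0.5}
    - {"claw": -1, "dx": -0.66, "dy": -0.16, "dz": 0, "yaw": 0.578}
    - {"claw": -1, "dx": -0.77, "dy": -0.188, "dz": 0, "yaw": 0.578}
    - {"claw": -1, "dx": -0.867, "dy": -0.212, "dz": 0.02, "yaw": 0.578}
    - {"claw": -1, "dx": -0.867, "dy": -0.212, "dz": 0.06, "yaw": 0.578}
    - {"claw": -1, "dx": -0.867, "dy": -0.212, "dz": 0.06, "yaw": 0.578}
    - {"claw": -1, "dx": -0.867, "dy": -0.212, "dz": 0.06, "yaw": 0.578}

```text
time: 1.48
tool_pos: [0.6159, 0.278, 0.2012]
tool_rot: [-0.0, 0.612, 0.791, -0.0]
contact_force: [0.1, 0.1, -0.5]
gripper_width: 0.997
grasp_force: 0.0
```

```bash
python3 - <<'E'
from h import *
plan((.6166,.2765,.105,14.4))
t=snap('top','top1.png');s=snap('side','side1.png')
a=cv2.resize(t[90:230,230:400],(486,400));b=cv2.resize(s[100:300,180:340],(320,400))
cv2.imwrite('pics/m1.png',np.hstack([a,b])[:,:,::-1])
E
```

```text
t1.48 tcp [0.6159 0.278  0.2012] psi 14.47 F [ 0.1  0.1 -0.5] w 0.997 gf 0.0
(0.6166, 0.2765, 0.105, 14.4) -> [-0.0033  0.0007  0.1925] yaw 0.0008
```

View pics/m1.png

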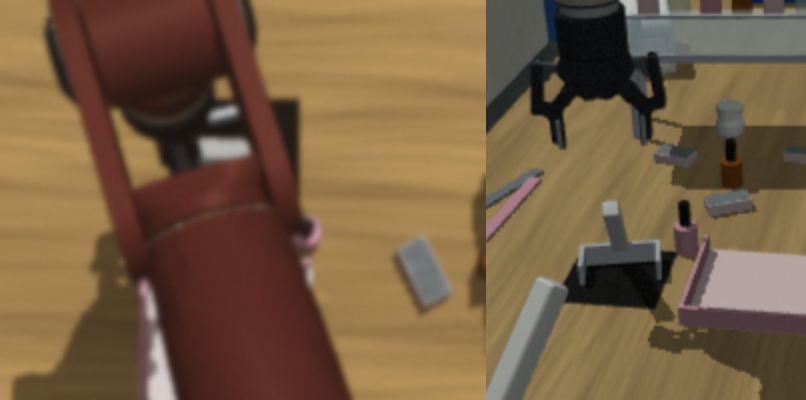

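The gripper sits above the handle, with its fingertips straddling the handle end in the side view (crop x ≈ 562 to 640, handle at 613). Descend and grip.

>>> send_rows:
  increments:
    - {"claw": -1, "dx": -0.003, "dz": 0.07}
    - {"claw": -1, "dx": -0.003, "dz": 0.13}
    - {"claw": -1, "dx": -0.003, "dz": 0.17}
    - {"claw": -1, "dx": -0.003, "dz": 0.193}
    - {"claw": -1, "dx": -0.003, "dz": 0.193}
    - {"claw": 1, "dx": -0.003, "dz": 0.193}
    - {"claw": 1, "dx": -0.003, "dz": 0.193}
    - {"claw": 1, "dx": -0.003, "dz": 0.193}
    - {"claw": 1, "dx": -0.003, "dz": 0.193}
    - {"claw": 1, "dx": -0.003, "dz": 0.193}
    - {"claw": 1, "dx": -0.003, "dz": 0.193}

```text
invalid input
```

>>> send_rows:
  increments:
    - {"claw": -1, "dx": -0.003, "dy": 0, "dz": 0.07, "yaw": 0}
    - {"claw": -1, "dx": -0.003, "dy": 0, "dz": 0.13, "yaw": 0}
    - {"claw": -1, "dx": -0.003, "dy": 0, "dz": 0.17, "yaw": 0}
    - {"claw": -1, "dx": -0.003, "dy": 0, "dz": 0.193, "yaw": 0}
    - {"claw": -1, "dx": -0.003, "dy": 0, "dz": 0.193, "yaw": 0}
    - {"claw": 1, "dx": -0.003, "dy": 0, "dz": 0.193, "yaw": 0}
    - {"claw": 1, "dx": -0.003, "dy": 0, "dz": 0.193, "yaw": 0}
    - {"claw": 1, "dx": -0.003, "dy": 0, "dz": 0.193, "yaw": 0}
    - {"claw": 1, "dx": -0.003, "dy": 0, "dz": 0.193, "yaw": 0}
    - {"claw": 1, "dx": -0.003, "dy": 0, "dz": 0.193, "yaw": 0}
    - {"claw": 1, "dx": -0.003, "dy": 0, "dz": 0.193, "yaw": 0}

```text
time: 2.95
tool_pos: [0.6174, 0.2759, 0.1053]
tool_rot: [0.0, 0.613, 0.79, 0.0]
contact_force: [-1.1, 1.4, 2.3]
gripper_width: 0.223
grasp_force: 59.1
```

```bash
python3 -c "
from h import *
plan((.6174,.2759,.225,14.4),(.5065,.088,.225,20))"
```

```text
t2.95 tcp [0.6174 0.2759 0.1053] psi 14.38 F [-1.1  1.4  2.3] w 0.223 gf 59.1
(0.6174, 0.2759, 0.225, 14.4) -> [ 2.000e-04  1.000e-04 -2.393e-01] yaw -0.0002
(0.5065, 0.088, 0.225, 20) -> [-0.3088 -0.308  -0.2397] yaw -0.0654
```

>>> send_rows:
  increments:
    - {"claw": 1, "dx": 0, "dy": 0, "dz": -0.05, "yaw": 0}
    - {"claw": 1, "dx": 0, "dy": 0, "dz": -0.11, "yaw": 0}
    - {"claw": 1, "dx": 0, "dy": 0, "dz": -0.17, "yaw": 0}
    - {"claw": 1, "dx": 0, "dy": 0, "dz": -0.22, "yaw": 0}
    - {"claw": 1, "dx": 0, "dy": 0, "dz": -0.24, "yaw": 0}
    - {"claw": 1, "dx": -0.04, "dy": -0.04, "dz": -0.24, "yaw": -0.01}
    - {"claw": 1, "dx": -0.1, "dy": -0.1, "dz": -0.24, "yaw": -0.03}
    - {"claw": 1, "dx": -0.16, "dy": -0.16, "dz": -0.24, "yaw": -0.05}
    - {"claw": 1, "dx": -0.22, "dy": -0.22, "dz": -0.24, "yaw": -0.065}
    - {"claw": 1, "dx": -0.27, "dy": -0.27, "dz": -0.24, "yaw": -0.065}
    - {"claw": 1, "dx": -0.3, "dy": -0.3, "dz": -0.24, "yaw": -0.065}
    - {"claw": 1, "dx": -0.309, "dy": -0.308, "dz": -0.24, "yaw": -0.065}
    - {"claw": 1, "dx": -0.309, "dy": -0.308, "dz": -0.24, "yaw": -0.065}

```text
time: 4.58
tool_pos: [0.5067, 0.0879, 0.2247]
tool_rot: [-0.0, 0.574, 0.819, 0.0]
contact_force: [-0.3, -0.6, -2.3]
gripper_width: 0.225
grasp_force: 59.2
```

```bash
python3 - <<'E'
from h import *
plan((.5065,.088,.12,20),(.5065,.088,.105,20))
t=snap('top','top2.png');s=snap('side','side2.png')
a=cv2.resize(t[80:260,250:450],(440,396));b=cv2.resize(s[90:270,230:390],(352,396))
cv2.imwrite('pics/m2.png',np.hstack([a,b])[:,:,::-1])
E
```

```text
t4.58 tcp [0.5067 0.0879 0.2247] psi 19.96 F [-0.3 -0.6 -2.3] w 0.225 gf 59.2
(0.5065, 0.088, 0.12, 20) -> [ 2.000e-04 -3.000e-04  2.093e-01] yaw -0.0005
(0.5065, 0.088, 0.105, 20) -> [ 2.000e-04 -3.000e-04  2.393e-01] yaw -0.0005
```

View pics/m2.png

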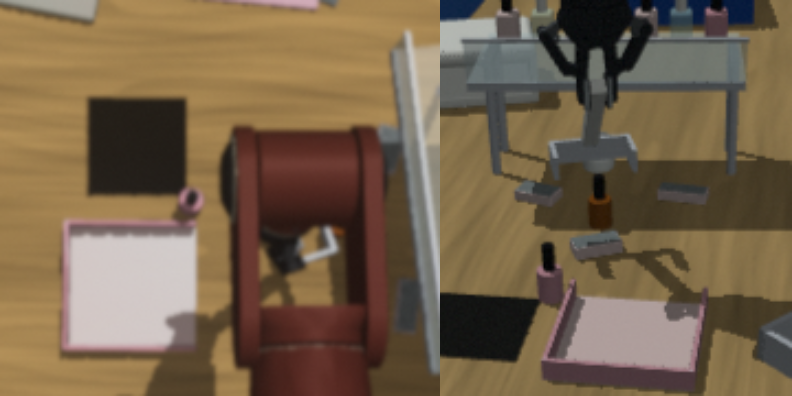

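```bash
python3 - <<'E'
from h import *
print(ray('top',250+331/2.2,80+228/2.2,.15),'corner -x measured'); c=np.radians(20);X=np.array([np.cos(c),np.sin(c)]);Y=np.array([-X[1],X[0]])
print(np.array([.5067,.0879])-Y*.082-X*.052)
print('cheek tip',ray('top',250+303/2.2,80+261/2.2,.15), np.array([.5067,.0879])-Y*.031-X*.049)
for u,v in[(549,143),(633,137),(552,168),(636,170)]: print(ray('side',230+(u-440)/2.2,90+v/2.2,.15)[:2])
print('plate top ends pred',np.array([.5067,.0879])-Y*.079-X*.052,np.array([.5067,.0879])-Y*.079+X*.052)
E
```

```text
[ 0.51210115 -0.0011859   0.15      ] corner -x measured
[ 0.48588164 -0.00693984]
cheek tip [0.47293902 0.03096782 0.15      ] [0.47125769 0.04201054]
[0.57940607 0.03746216]
[0.47811331 0.00663745]
[0.55962545 0.10677586]
[0.45936698 0.09948933]
plate top ends pred [ 0.48485558 -0.00412076] [0.58258361 0.03144933]
```

```bash
cat >> h.py <<'E'
def P(x,y,z,psi,off=.079):
    a=np.radians(psi); return (round(x-off*np.sin(a),4),round(y+off*np.cos(a),4),z,psi)
E
python3 -c "
from h import *
plan(P(.5335,.0137,.107,20),P(.51,.032,.107,14),P(.485,.05,.107,8),P(.452,.085,.107,2),P(.449,.16,.107,0),P(.449,.235,.107,0))"
```

```text
t4.67 tcp [0.5068 0.0883 0.2248] psi 20.01 F [-0.1 -0.3 -1.6] w 0.226 gf 59.2
(np.float64(0.5065), np.float64(0.0879), 0.107, 20) -> [-0.0006 -0.001   0.2356] yaw 0.0001
(np.float64(0.4909), np.float64(0.1087), 0.107, 14) -> [ 0.0491 -0.0161  0.2356] yaw 0.0699
(np.float64(0.474), np.float64(0.1282), 0.107, 8) -> [ 0.0973 -0.0345  0.2356] yaw 0.1397
(np.float64(0.4492), np.float64(0.164), 0.107, 2) -> [ 0.1816 -0.0566  0.2356] yaw 0.2095
(np.float64(0.449), np.float64(0.239), 0.107, 0) -> [ 0.3227 -0.0056  0.2357] yaw 0.2328
(np.float64(0.449), np.float64(0.314), 0.107, 0) -> [0.4636 0.0457 0.2358] yaw 0.2328
```

>>> send_rows:
  increments:
    - {"claw": 1, "dx": 0, "dy": 0, "dz": 0.08, "yaw": 0}
    - {"claw": 1, "dx": 0, "dy": 0, "dz": 0.16, "yaw": 0}
    - {"claw": 1, "dx": 0, "dy": 0, "dz": 0.21, "yaw": 0}
    - {"claw": 1, "dx": 0, "dy": 0, "dz": 0.236, "yaw": 0}
    - {"claw": 1, "dx": 0, "dy": 0, "dz": 0.236, "yaw": 0}
    - {"claw": 1, "dx": 0.025, "dy": -0.008, "dz": 0.236, "yaw": 0.035}
    - {"claw": 1, "dx": 0.049, "dy": -0.016, "dz": 0.236, "yaw": 0.07}
    - {"claw": 1, "dx": 0.073, "dy": -0.025, "dz": 0.236, "yaw": 0.105}
    - {"claw": 1, "dx": 0.097, "dy": -0.034, "dz": 0.236, "yaw": 0.14}
    - {"claw": 1, "dx": 0.125, "dy": -0.042, "dz": 0.236, "yaw": 0.165}
    - {"claw": 1, "dx": 0.153, "dy": -0.05, "dz": 0.236, "yaw": 0.19}
    - {"claw": 1, "dx": 0.182, "dy": -0.057, "dz": 0.236, "yaw": 0.21}
    - {"claw": 1, "dx": 0.217, "dy": -0.044, "dz": 0.236, "yaw": 0.216}
    - {"claw": 1, "dx": 0.252, "dy": -0.031, "dz": 0.236, "yaw": 0.222}
    - {"claw": 1, "dx": 0.287, "dy": -0.018, "dz": 0.236, "yaw": 0.228}
    - {"claw": 1, "dx": 0.323, "dy": -0.006, "dz": 0.236, "yaw": 0.233}
    - {"claw": 1, "dx": 0.37, "dy": 0.012, "dz": 0.236, "yaw": 0.233}
    - {"claw": 1, "dx": 0.417, "dy": 0.029, "dz": 0.236, "yaw": 0.233}
    - {"claw": 1, "dx": 0.464, "dy": 0.046, "dz": 0.236, "yaw": 0.233}
    - {"claw": 1, "dx": 0.464, "dy": 0.046, "dz": 0.236, "yaw": 0.233}

```text
time: 7.18
tool_pos: [0.4496, 0.3154, 0.108]
tool_rot: [0.0, 0.707, 0.708, 0.001]
contact_force: [-0.2, -0.9, -2.5]
gripper_width: 0.223
grasp_force: 59.2
```

```bash
python3 - <<'E'
from h import *
plan((.449,.314,.205,0))
t=snap('top','top3.png');s=snap('side','side3.png')
a=cv2.resize(t[130:260,260:450],(440,301));b=cv2.resize(s[130:290,230:390],(352,352))
c=np.zeros((352,792,3),np.uint8);c[:301,:440]=a;c[:,440:]=b
cv2.imwrite('pics/m3.png',c[:,:,::-1])
E
```

```text
t7.17 tcp [0.4496 0.3154 0.108 ] psi 0.08 F [-0.2 -0.9 -2.5] w 0.223 gf 59.2
(0.449, 0.314, 0.205, 0) -> [-0.0025 -0.0007 -0.194 ] yaw 0.0010
```

View pics/m3.png

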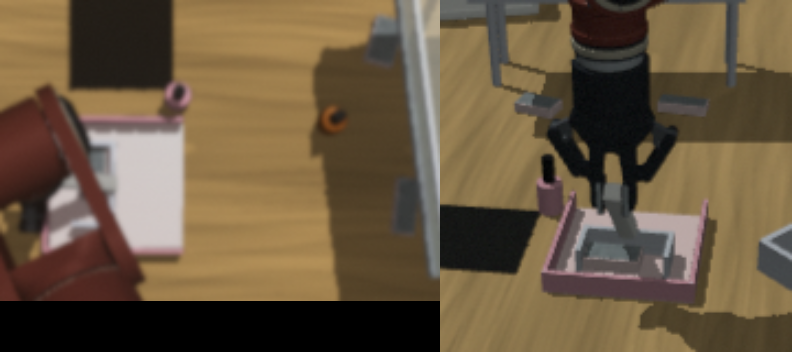

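>>> send_rows:
  increments:
    - {"claw": 1, "dx": -0.003, "dy": 0, "dz": -0.05, "yaw": 0}
    - {"claw": 1, "dx": -0.003, "dy": 0, "dz": -0.1, "yaw": 0}
    - {"claw": 1, "dx": -0.06, "dy": 0, "dz": -0.14, "yaw": 0}
    - {"claw": 1, "dx": -0.15, "dy": -0.01, "dz": -0.14, "yaw": 0}
    - {"claw": 1, "dx": -0.25, "dy": -0.02, "dz": -0.14, "yaw": 0}
    - {"claw": 1, "dx": -0.35, "dy": -0.02, "dz": -0.12, "yaw": 0}
    - {"claw": 1, "dx": -0.41, "dy": -0.02, "dz": -0.08, "yaw": 0}
    - {"claw": 1, "dx": -0.43, "dy": -0.02, "dz": -0.03, "yaw": 0}
    - {"claw": 1, "dx": -0.43, "dy": -0.02, "dz": 0.0, "yaw": 0}
    - {"claw": 1, "dx": -0.43, "dy": -0.02, "dz": 0.006, "yaw": 0}
    - {"claw": 1, "dx": -0.43, "dy": -0.02, "dz": 0.008, "yaw": 0}
    - {"claw": 1, "dx": -0.42, "dy": -0.02, "dz": 0.012, "yaw": 0}
    - {"claw": 1, "dx": -0.41, "dy": -0.02, "dz": 0.016, "yaw": 0}
    - {"claw": 1, "dx": -0.395, "dy": -0.02, "dz": 0.021, "yaw": 0}
    - {"claw": 1, "dx": -0.38, "dy": -0.02, "dz": 0.027, "yaw": 0}
    - {"claw": 1, "dx": -0.38, "dy": -0.02, "dz": 0.027, "yaw": 0}

```text
time: 9.28
tool_pos: [0.4395, 0.1238, 0.0951]
tool_rot: [0.001, 0.707, 0.707, -0.0]
contact_force: [-2.0, -1.3, 5.7]
gripper_width: 0.227
grasp_force: 61.0
```

```bash
python3 - <<'E'
from h import *
plan((.44,.1254,.2,0))
t=snap('top','top4.png');s=snap('side','side4.png')
a=cv2.resize(t[150:250,300:440],(420,300));b=cv2.resize(s[130:290,250:380],(371,457))
c=np.zeros((457,791,3),np.uint8);c[:300,:420]=a;c[:,420:]=b
cv2.imwrite('pics/m4.png',c[:,:,::-1])
E
```

```text
t9.28 tcp [0.4395 0.1238 0.0951] psi 0.01 F [-2.  -1.3  5.7] w 0.227 gf 61.0
(0.44, 0.1254, 0.2, 0) -> [ 0.0029  0.0014 -0.2099] yaw 0.0002
```

View pics/m4.png

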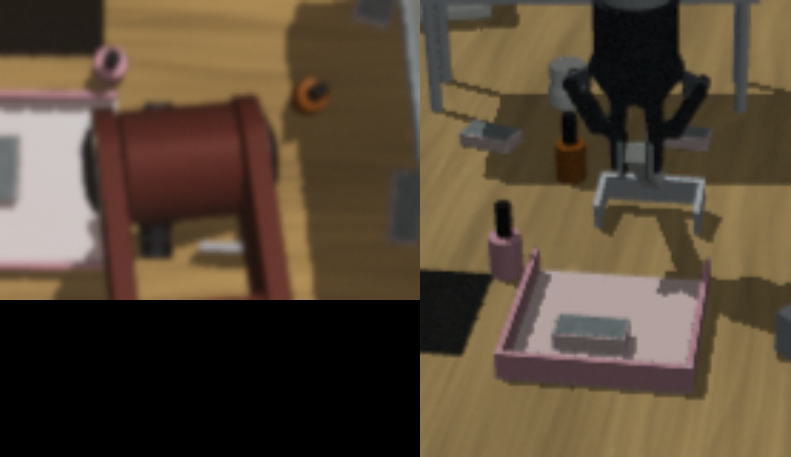

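```bash
python3 - <<'E'
from h import *
print('tip top',ray('top',300+200/3,150+247/3,.025)[:2])
k=371/130
for u,v,z in[(600,222,0),(702,233,0),(600,175,.036),(703,180,.036)]: print(ray('side',250+(u-420)/k,130+v/k,z)[:2])
for n,a in(('0',0),('12',12)):
    a=np.radians(a)
    for q in[(48,0),(48,30),(-3,30),(-3,0)]:
        dy,dz=q[0]-80,q[1]-124; y=.1238+(dy*np.cos(a)+dz*np.sin(a))/1000; z=.1141+(-dy*np.sin(a)+dz*np.cos(a))/1000
        print(n,q,round(y,4),round(z,4),proj('side',(.4395-.049,y,z)).round(1),proj('side',(.4395+.049,y,z)).round(1))
print([(250+(u-420)/k,130+v/k) for u,v in[(600,222),(702,233),(600,175),(703,180)]])
E
```

```text
tip top [0.38874704 0.0699162 ]
[0.48591001 0.05669262]
[0.38330852 0.06422016]
[0.4904636  0.02552777]
[0.3873465  0.02235232]
0 (48, 0) 0.0918 -0.0099 [345.1 219.7] [310.1 217.2]
0 (48, 30) 0.0918 0.0201 [345.2 210.3] [309.8 207.9]
0 (-3, 30) 0.0408 0.0201 [347.3 201.1] [313.  198.8]
0 (-3, 0) 0.0408 -0.0099 [347.1 210.2] [313.2 207.9]
12 (48, 0) 0.0667 -0.0005 [346.1 212.1] [311.6 209.7]
12 (48, 30) 0.073 0.0288 [346.  204.1] [310.9 201.8]
12 (-3, 30) 0.0231 0.0394 [348.  192.1] [313.9 189.9]
12 (-3, 0) 0.0168 0.0101 [348.1 200. ] [314.4 197.8]
[(313.07277628032347, 207.7897574123989), (348.81401617250674, 211.64420485175202), (313.07277628032347, 191.32075471698113), (349.1644204851752, 193.07277628032344)]
```

```bash
python3 -c "
from h import *
plan((.434,.11,.15,2),(.4335,-.045,.15,2),(.4335,-.045,.097,2),(.436,.03,.097,2),(.447,.13,.097,0),(.447,.30,.097,0))"
```

```text
t9.38 tcp [0.4395 0.1237 0.0951] psi -0.01 F [-2.5 -0.8  5.6] w 0.228 gf 61.1
(0.434, 0.11, 0.15, 2) -> [-0.0276 -0.0108 -0.1099] yaw -0.0234
(0.4335, -0.045, 0.15, 2) -> [-0.3376 -0.0118 -0.1095] yaw -0.0234
(0.4335, -0.045, 0.097, 2) -> [-0.3375 -0.0119 -0.0035] yaw -0.0234
(0.436, 0.03, 0.097, 2) -> [-0.1875 -0.007  -0.0037] yaw -0.0234
(0.447, 0.13, 0.097, 0) -> [ 0.0125  0.015  -0.0039] yaw -0.0001
(0.447, 0.3, 0.097, 0) -> [ 0.3525  0.0149 -0.0043] yaw -0.0001
```

>>> send_rows:
  increments:
    - {"claw": 1, "dx": -0.01, "dy": -0.005, "dz": -0.05, "yaw": 0}
    - {"claw": 1, "dx": -0.03, "dy": -0.011, "dz": -0.11, "yaw": -0.023}
    - {"claw": 1, "dx": -0.09, "dy": -0.011, "dz": -0.11, "yaw": -0.023}
    - {"claw": 1, "dx": -0.15, "dy": -0.011, "dz": -0.11, "yaw": -0.023}
    - {"claw": 1, "dx": -0.21, "dy": -0.012, "dz": -0.11, "yaw": -0.023}
    - {"claw": 1, "dx": -0.27, "dy": -0.012, "dz": -0.11, "yaw": -0.023}
    - {"claw": 1, "dx": -0.31, "dy": -0.012, "dz": -0.11, "yaw": -0.023}
    - {"claw": 1, "dx": -0.33, "dy": -0.012, "dz": -0.11, "yaw": -0.023}
    - {"claw": 1, "dx": -0.338, "dy": -0.012, "dz": -0.11, "yaw": -0.023}
    - {"claw": 1, "dx": -0.338, "dy": -0.012, "dz": -0.11, "yaw": -0.023}

```text
time: 10.62
tool_pos: [0.4325, -0.045, 0.1482]
tool_rot: [-0.0, 0.695, 0.719, 0.0]
contact_force: [-0.1, 0.4, -1.3]
gripper_width: 0.227
grasp_force: 60.0
```

```bash
python3 - <<'E'
from h import *
plan((.4335,-.045,.0965,2))
t=snap('top','top5.png');s=snap('side','side5.png')
a=cv2.resize(t[100:260,340:480],(385,440));b=cv2.resize(s[100:230,250:370],(406,440))
cv2.imwrite('pics/m5.png',np.hstack([a,b])[:,:,::-1])
E
```

```text
t10.62 tcp [ 0.4325 -0.045   0.1482] psi 1.94 F [-0.1  0.4 -1.3] w 0.227 gf 60.0
(0.4335, -0.045, 0.0965, 2) -> [-1.000e-04  2.000e-03  1.035e-01] yaw -0.0007
```

View pics/m5.png

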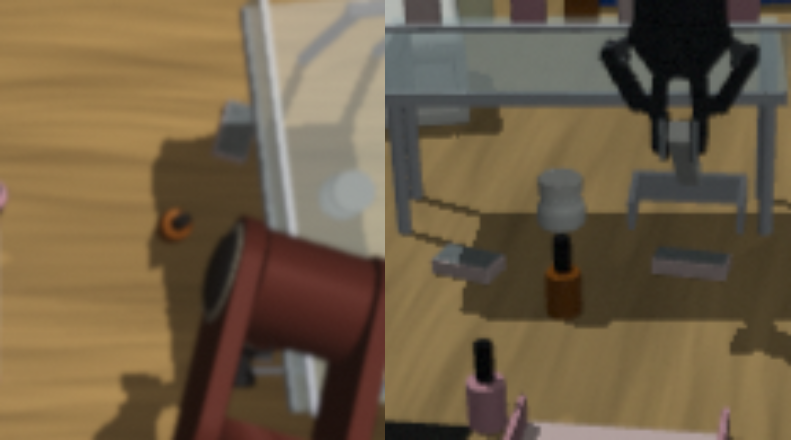

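>>> send_rows:
  increments:
    - {"claw": 1, "dx": 0, "dy": 0.001, "dz": 0.04, "yaw": 0}
    - {"claw": 1, "dx": 0, "dy": 0.001, "dz": 0.07, "yaw": 0}
    - {"claw": 1, "dx": 0, "dy": 0.001, "dz": 0.09, "yaw": 0}
    - {"claw": 1, "dx": 0, "dy": 0.001, "dz": 0.103, "yaw": 0}
    - {"claw": 1, "dx": 0, "dy": 0.001, "dz": 0.103, "yaw": 0}
    - {"claw": 1, "dx": 0, "dy": 0.001, "dz": 0.103, "yaw": 0}

```text
time: 11.48
tool_pos: [0.4333, -0.0455, 0.0972]
tool_rot: [0.0, 0.695, 0.719, 0.0]
contact_force: [1.1, -0.5, -1.1]
gripper_width: 0.228
grasp_force: 60.0
```

>>> send_rows:
  increments:
    - {"claw": 1, "dx": 0.02, "dy": 0.002, "dz": 0, "yaw": 0}
    - {"claw": 1, "dx": 0.05, "dy": 0.005, "dz": 0, "yaw": 0}
    - {"claw": 1, "dx": 0.085, "dy": 0.009, "dz": 0, "yaw": 0}
    - {"claw": 1, "dx": 0.12, "dy": 0.013, "dz": 0, "yaw": 0}
    - {"claw": 1, "dx": 0.16, "dy": 0.018, "dz": 0, "yaw": 0.003}
    - {"claw": 1, "dx": 0.2, "dy": 0.023, "dz": 0, "yaw": 0.008}
    - {"claw": 1, "dx": 0.24, "dy": 0.027, "dz": 0, "yaw": 0.012}
    - {"claw": 1, "dx": 0.28, "dy": 0.032, "dz": 0, "yaw": 0.016}
    - {"claw": 1, "dx": 0.32, "dy": 0.036, "dz": 0, "yaw": 0.02}
    - {"claw": 1, "dx": 0.36, "dy": 0.04, "dz": 0, "yaw": 0.023}
    - {"claw": 1, "dx": 0.4, "dy": 0.042, "dz": 0, "yaw": 0.023}
    - {"claw": 1, "dx": 0.44, "dy": 0.043, "dz": 0, "yaw": 0.023}
    - {"claw": 1, "dx": 0.48, "dy": 0.045, "dz": 0, "yaw": 0.023}
    - {"claw": 1, "dx": 0.52, "dy": 0.046, "dz": 0, "yaw": 0.023}
    - {"claw": 1, "dx": 0.56, "dy": 0.047, "dz": 0, "yaw": 0.023}
    - {"claw": 1, "dx": 0.6, "dy": 0.049, "dz": 0, "yaw": 0.023}
    - {"claw": 1, "dx": 0.64, "dy": 0.05, "dz": 0, "yaw": 0.023}
    - {"claw": 1, "dx": 0.67, "dy": 0.051, "dz": 0, "yaw": 0.023}
    - {"claw": 1, "dx": 0.69, "dy": 0.052, "dz": 0, "yaw": 0.023}
    - {"claw": 1, "dx": 0.69, "dy": 0.052, "dz": 0, "yaw": 0.023}

```text
time: 13.98
tool_pos: [0.4474, 0.3008, 0.0967]
tool_rot: [0.0, 0.707, 0.707, -0.0]
contact_force: [-0.1, 0.4, -2.3]
gripper_width: 0.223
grasp_force: 60.0
```

```bash
python3 - <<'E'
from h import *
plan((.447,.3,.21,0),(.64,.1,.21,2),(.64,-.0258,.16,2))
t=snap('top','top6.png');s=snap('side','side6.png')
a=cv2.resize(t[100:260,260:460],(440,352));b=cv2.resize(s[140:290,240:390],(352,352))
cv2.imwrite('pics/m6.png',np.hstack([a,b])[:,:,::-1])
E
```

```text
t13.97 tcp [0.4474 0.3008 0.0967] psi -0.02 F [-0.1  0.4 -2.3] w 0.223 gf 60.0
(0.447, 0.3, 0.21, 0) -> [-0.0016 -0.0008 -0.2265] yaw -0.0002
(0.64, 0.1, 0.21, 2) -> [-0.4015  0.3853 -0.2265] yaw -0.0234
(0.64, -0.0258, 0.16, 2) -> [-0.6531  0.3854 -0.1265] yaw -0.0234
```

View pics/m6.png

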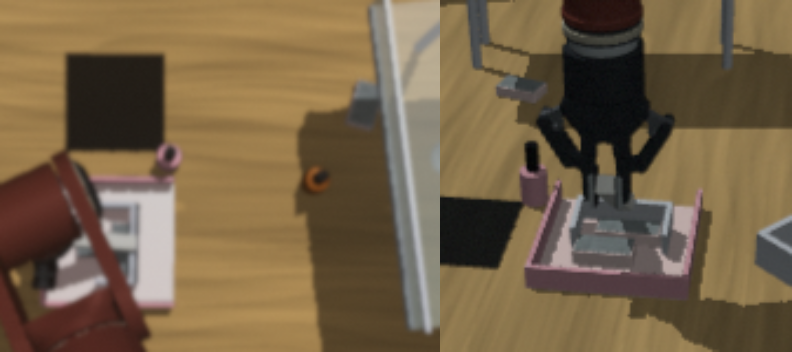

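Both blocks are in the tray under the rake head, and the bottles haven't moved. No more picture views remain, so from here I use numeric masks, starting with the block left under the rack.

```bash
python3 - <<'E'
from h import *
for n,(r0,r1,c0,c1) in {'side':(168,188,258,292),'top':(130,165,414,445)}.items():
    im=cv2.imread(f'pics/{n}6.png');h=cv2.cvtColor(cv2.resize(im[r0:r1,c0:c1],None,fx=8,fy=8,interpolation=cv2.INTER_CUBIC),cv2.COLOR_BGR2HSV)
    m=(h[:,:,1]<85).astype(np.uint8)
    cs=sorted(cv2.findContours(m,0,1)[0],key=cv2.contourArea)[::-1][:2]
    for c in cs:
        hull=cv2.approxPolyDP(cv2.convexHull(c),10,True)[:,0]
        print(n,cv2.contourArea(c)/64)
        for u,v in hull:
            U,V=c0+(u+.5)/8-.5,r0+(v+.5)/8-.5
            print((round(U,1),round(V,1)),ray(n,U,V,0)[:2].round(4),ray(n,U,V,.017)[:2].round(4))
E
```

```text
side 195.515625
(np.float64(263.2), np.float64(176.2)) [ 0.6775 -0.1172] [ 0.6677 -0.0848]
(np.float64(269.2), np.float64(171.1)) [ 0.6674 -0.1554] [ 0.6579 -0.1222]
(np.float64(284.6), np.float64(174.3)) [ 0.6124 -0.1389] [ 0.6042 -0.106 ]
(np.float64(285.4), np.float64(178.6)) [ 0.6031 -0.1101] [ 0.5952 -0.078 ]
(np.float64(279.2), np.float64(183.8)) [ 0.6147 -0.0729] [ 0.6065 -0.0416]
(np.float64(264.2), np.float64(180.4)) [ 0.6668 -0.0889] [ 0.6573 -0.0573]
side 24.046875
(np.float64(291.4), np.float64(183.2)) [ 0.5778 -0.0819] [ 0.5704 -0.0504]
(np.float64(291.4), np.float64(187.4)) [ 0.5721 -0.0546] [ 0.5648 -0.0238]
(np.float64(282.2), np.float64(187.4)) [ 0.6002 -0.051 ] [ 0.5923 -0.0202]
(np.float64(283.9), np.float64(184.7)) [ 0.5988 -0.0692] [ 0.5909 -0.038 ]
top 709.828125
(np.float64(444.4), np.float64(129.6)) [ 0.6928 -0.1554] [ 0.6885 -0.1507]
(np.float64(444.4), np.float64(164.4)) [ 0.5902 -0.1556] [ 0.5873 -0.1508]
(np.float64(433.6), np.float64(164.4)) [ 0.5895 -0.1239] [ 0.5866 -0.1196]
(np.float64(416.7), np.float64(155.8)) [ 0.6135 -0.0748] [ 0.6103 -0.0711]
(np.float64(422.3), np.float64(136.2)) [ 0.6716 -0.0908] [ 0.6676 -0.087 ]
(np.float64(430.1), np.float64(129.6)) [ 0.6917 -0.1134] [ 0.6875 -0.1092]
```

>>> send_rows:
  increments:
    - {"claw": 1, "dx": 0, "dy": 0, "dz": -0.06, "yaw": 0}
    - {"claw": 1, "dx": 0, "dy": 0, "dz": -0.14, "yaw": 0}
    - {"claw": 1, "dx": 0, "dy": 0, "dz": -0.2, "yaw": 0}
    - {"claw": 1, "dx": -0.05, "dy": 0.05, "dz": -0.227, "yaw": 0}
    - {"claw": 1, "dx": -0.12, "dy": 0.12, "dz": -0.227, "yaw": -0.01}
    - {"claw": 1, "dx": -0.19, "dy": 0.19, "dz": -0.227, "yaw": -0.023}
    - {"claw": 1, "dx": -0.26, "dy": 0.26, "dz": -0.227, "yaw": -0.023}
    - {"claw": 1, "dx": -0.33, "dy": 0.33, "dz": -0.227, "yaw": -0.023}
    - {"claw": 1, "dx": -0.4, "dy": 0.375, "dz": -0.2, "yaw": -0.023}
    - {"claw": 1, "dx": -0.47, "dy": 0.386, "dz": -0.17, "yaw": -0.023}
    - {"claw": 1, "dx": -0.53, "dy": 0.386, "dz": -0.127, "yaw": -0.023}
    - {"claw": 1, "dx": -0.58, "dy": 0.386, "dz": -0.127, "yaw": -0.023}
    - {"claw": 1, "dx": -0.62, "dy": 0.386, "dz": -0.127, "yaw": -0.023}
    - {"claw": 1, "dx": -0.64, "dy": 0.386, "dz": -0.127, "yaw": -0.023}
    - {"claw": 1, "dx": -0.65, "dy": 0.386, "dz": -0.127, "yaw": -0.023}
    - {"claw": 1, "dx": -0.656, "dy": 0.386, "dz": -0.127, "yaw": -0.023}
    - {"claw": 1, "dx": -0.656, "dy": 0.386, "dz": -0.127, "yaw": -0.023}

```text
time: 16.2
tool_pos: [0.6401, -0.0275, 0.1604]
tool_rot: [0.0, 0.695, 0.719, 0.0]
contact_force: [-0.3, 0.5, -1.8]
gripper_width: 0.22
grasp_force: 60.0
```

```bash
python3 - <<'E'
from h import *
plan((.64,-.0275,.0965,2))
s=snap('side','side7.png')
im=cv2.imread('pics/side7.png')
# rake plate: low-saturation bright band below the gripper
h=cv2.cvtColor(im,cv2.COLOR_BGR2HSV);m=((h[:,:,1]<60)&(h[:,:,2]>70)).astype(np.uint8);m[:,:240]=0;m[:,310:]=0;m[:110]=0;m[200:]=0
n,l,st,ce=cv2.connectedComponentsWithStats(m);print(st[(st[:,4]>25)])
x,y,z=manip.state()['tool_pos'];a=np.radians(12)
for X in(-.052,.052):
  for q in[(48,0),(48,30),(0,30),(0,0)]:
    dy,dz=q[0]-80,q[1]-124;Y=y+(dy*np.cos(a)+dz*np.sin(a))/1000;Z=z+.019+(-dy*np.sin(a)+dz*np.cos(a))/1000
    print(X,q,Y.round(3),Z.round(3),proj('side',(x+X,Y,Z)).round(1))
E
```

```text
t16.20 tcp [ 0.6401 -0.0275  0.1604] psi 1.95 F [-0.3  0.5 -1.8] w 0.220 gf 60.0
(0.64, -0.0275, 0.0965, 2) -> [-1.000e-04 -3.000e-04  1.279e-01] yaw -0.0006
[[     0      0    640    400 254405]
 [   248    110      6     11     31]
 [   271    110      7     13     54]
 [   273    110     37     26    646]
 [   240    116     27     40    279]
 [   260    118      6     19     97]
 [   263    139     27     19    125]
 [   295    150     14     19    220]
 [   264    175     22      9    100]]
-0.052 (48, 0) -0.084 0.065 [287.4 163.8]
-0.052 (48, 30) -0.078 0.094 [286.5 155.9]
-0.052 (0, 30) -0.125 0.104 [289.6 146.5]
-0.052 (0, 0) -0.131 0.075 [290.4 154.4]
0.052 (48, 0) -0.084 0.065 [254.4 161.9]
0.052 (48, 30) -0.078 0.094 [253.  154.1]
0.052 (0, 30) -0.125 0.104 [256.9 144.9]
0.052 (0, 0) -0.131 0.075 [258.1 152.7]
```

>>> send_rows:
  increments:
    - {"claw": 1, "dx": 0, "dy": 0, "dz": 0.05, "yaw": 0}
    - {"claw": 1, "dx": 0, "dy": 0, "dz": 0.09, "yaw": 0}
    - {"claw": 1, "dx": 0, "dy": 0, "dz": 0.115, "yaw": 0}
    - {"claw": 1, "dx": 0, "dy": 0, "dz": 0.128, "yaw": 0}
    - {"claw": 1, "dx": 0, "dy": 0, "dz": 0.128, "yaw": 0}
    - {"claw": 1, "dx": 0, "dy": 0, "dz": 0.128, "yaw": 0}

```text
time: 17.0
tool_pos: [0.6406, -0.028, 0.0968]
tool_rot: [0.001, 0.695, 0.719, 0.0]
contact_force: [-0.4, -0.1, -2.7]
gripper_width: 0.221
grasp_force: 60.0
```

>>> send_rows:
  increments:
    - {"claw": 1, "dx": 0.015, "dy": 0, "dz": 0, "yaw": 0}
    - {"claw": 1, "dx": 0.04, "dy": 0.001, "dz": 0, "yaw": 0}
    - {"claw": 1, "dx": 0.075, "dy": 0.002, "dz": 0, "yaw": 0}
    - {"claw": 1, "dx": 0.11, "dy": 0.004, "dz": 0, "yaw": 0}
    - {"claw": 1, "dx": 0.15, "dy": 0.005, "dz": 0, "yaw": 0}
    - {"claw": 1, "dx": 0.19, "dy": 0.007, "dz": 0, "yaw": 0}
    - {"claw": 1, "dx": 0.23, "dy": 0.008, "dz": 0, "yaw": 0}
    - {"claw": 1, "dx": 0.265, "dy": 0.007, "dz": 0, "yaw": 0}
    - {"claw": 1, "dx": 0.288, "dy": -0.005, "dz": 0, "yaw": 0}
    - {"claw": 1, "dx": 0.3, "dy": -0.03, "dz": 0, "yaw": 0}
    - {"claw": 1, "dx": 0.307, "dy": -0.065, "dz": 0, "yaw": 0.003}
    - {"claw": 1, "dx": 0.314, "dy": -0.1, "dz": 0, "yaw": 0.006}
    - {"claw": 1, "dx": 0.321, "dy": -0.14, "dz": 0, "yaw": 0.009}
    - {"claw": 1, "dx": 0.328, "dy": -0.18, "dz": 0, "yaw": 0.012}
    - {"claw": 1, "dx": 0.335, "dy": -0.22, "dz": 0, "yaw": 0.015}
    - {"claw": 1, "dx": 0.342, "dy": -0.26, "dz": 0, "yaw": 0.018}
    - {"claw": 1, "dx": 0.35, "dy": -0.3, "dz": 0, "yaw": 0.021}
    - {"claw": 1, "dx": 0.357, "dy": -0.34, "dz": 0, "yaw": 0.023}
    - {"claw": 1, "dx": 0.363, "dy": -0.365, "dz": 0, "yaw": 0.023}
    - {"claw": 1, "dx": 0.37, "dy": -0.375, "dz": 0, "yaw": 0.023}

```text
time: 19.5
tool_pos: [0.4458, 0.1507, 0.0963]
tool_rot: [0.0, 0.708, 0.707, 0.0]
contact_force: [0.1, -0.3, -2.2]
gripper_width: 0.224
grasp_force: 60.0
```

```bash
python3 - <<'E'
from h import *
plan((.447,.285,.0965,0))
s=snap('side','side8.png');t=snap('top','top8.png')
o=cv2.imread('pics/side0.png')
# block gone from under rack? compare saturation at its place, and find low-saturation blobs on the table near the rake
h=cv2.cvtColor(cv2.imread('pics/side8.png'),cv2.COLOR_BGR2HSV)
print('old spot sat',h[176:180,268:280,1].mean(), cv2.cvtColor(o,cv2.COLOR_BGR2HSV)[176:180,268:280,1].mean())
for n in('side8','top8'):
    h=cv2.cvtColor(cv2.imread(f'pics/{n}.png'),cv2.COLOR_BGR2HSV);m=((h[:,:,1]<85)&(h[:,:,2]>55)).astype(np.uint8)
    k,l,st,ce=cv2.connectedComponentsWithStats(m)
    for a,c in zip(st,ce):
        if 25<a[4]<3000 and 250<c[0]<430 and 130<c[1]<270: print(n,a,c.round())
p=manip.state()['tool_pos']
for X in(-.049,.049): print('tip',proj('side',(p[0]+X,p[1]-.057,0)),'plate',proj('side',(p[0]+X,p[1]-.101,.01)),proj('top',(p[0]+X,p[1]-.101,.03)))
# p1,p2 by orange/pink masks in side
E
```

```text
t19.50 tcp [0.4458 0.1507 0.0963] psi -0.07 F [ 0.1 -0.3 -2.2] w 0.224 gf 60.0
(0.447, 0.285, 0.0965, 0) -> [ 0.2686  0.0021 -0.0004] yaw -0.0008
old spot sat 116.6875 19.645833333333332
side8 [314 131  20   6  58] [323. 134.]
side8 [295 149  11  13  88] [300. 154.]
side8 [ 374  180   68   99 2419] [410. 237.]
side8 [306 183  41  35 767] [325. 202.]
side8 [ 274  210   78   58 2994] [312. 243.]
top8 [331 165  12  12 102] [336. 171.]
top8 [ 278  180   61   60 2508] [299. 210.]
top8 [331 221  12  19 114] [335. 230.]
top8 [356 227  15   5  61] [363. 229.]
tip [342.67126853 216.85160484] plate [344.54730883 205.66277725] [374.03955105 229.47879018]
tip [307.56566754 214.36067719] plate [310.23347762 203.34669753] [374.48586351 194.53388544]
```

>>> send_rows:
  increments:
    - {"claw": 1, "dx": 0.02, "dy": 0, "dz": 0, "yaw": 0}
    - {"claw": 1, "dx": 0.05, "dy": 0, "dz": 0, "yaw": 0}
    - {"claw": 1, "dx": 0.08, "dy": 0.001, "dz": 0, "yaw": 0}
    - {"claw": 1, "dx": 0.11, "dy": 0.001, "dz": 0, "yaw": 0}
    - {"claw": 1, "dx": 0.14, "dy": 0.002, "dz": 0, "yaw": 0}
    - {"claw": 1, "dx": 0.17, "dy": 0.002, "dz": 0, "yaw": 0}
    - {"claw": 1, "dx": 0.2, "dy": 0.002, "dz": 0, "yaw": 0}
    - {"claw": 1, "dx": 0.225, "dy": 0.002, "dz": 0, "yaw": 0}
    - {"claw": 1, "dx": 0.25, "dy": 0.002, "dz": 0, "yaw": 0}
    - {"claw": 1, "dx": 0.265, "dy": 0.002, "dz": 0, "yaw": 0}
    - {"claw": 1, "dx": 0.27, "dy": 0.002, "dz": 0, "yaw": 0}
    - {"claw": 1, "dx": 0.265, "dy": 0.002, "dz": -0.005, "yaw": 0}
    - {"claw": 1, "dx": 0.255, "dy": 0.002, "dz": -0.06, "yaw": 0}
    - {"claw": 1, "dx": 0.25, "dy": 0.002, "dz": -0.15, "yaw": 0}
    - {"claw": 1, "dx": 0.25, "dy": 0.002, "dz": -0.22, "yaw": 0}
    - {"claw": 1, "dx": 0.25, "dy": 0.002, "dz": -0.24, "yaw": 0}

```text
time: 21.6
tool_pos: [0.449, 0.2759, 0.2196]
tool_rot: [0.001, 0.708, 0.707, 0.003]
contact_force: [0.3, -0.2, -2.5]
gripper_width: 0.227
grasp_force: 60.1
```

```bash
python3 - <<'E'
from h import *
plan((.634,.30,.217,0),(.634,.30,.1,0))
s=snap('side','side9.png');h=cv2.cvtColor(cv2.imread('pics/side9.png'),cv2.COLOR_BGR2HSV)
print('tray corners side',[proj('side',(x,y,0)).round(0) for x,y in[(.372,.15),(.526,.15),(.526,.3155),(.372,.3155)]])
# blocks grey vs pink floor: print saturation map of the tray
for r in range(214,264,3): print(r,' '.join('%3d'%v for v in h[r,276:354:3,1]))
E
```

```text
t21.60 tcp [0.449  0.2759 0.2196] psi -0.09 F [ 0.3 -0.2 -2.5] w 0.227 gf 60.1
(0.634, 0.3, 0.217, 0) -> [0.0487 0.3699 0.0072] yaw -0.0011
(0.634, 0.3, 0.1, 0) -> [0.0482 0.3686 0.2412] yaw -0.0011
tray corners side [array([350., 229.]), array([293., 224.]), array([278., 261.]), array([342., 267.])]
214  64  65  68  73 115 117 117 114 116 115 116 115 115 115 114 115 117 116 116 117 115 116 115 116 114 114
217  66  67  66  76 110  61 116 115 116 114 114 114 112 116 116 116 116 115 119 116 116 112 118 115 115 117
220  67  68  69  70  87  71 113 115 115 116 114 119 116 115 116 117 116 117 116 117 115 117 115 116 115  84
223  67  69  71  65  65  73 110 114 115 117 115 115 116 116 116 112 114 114 118 117 114 115 117 117 104  67
226  64  66  68  63  67  42  27  27  27  26  27  27  27  41  55  70  71  81  95 101 107 111 116 114  83  88
229 117 116 119  63  64  29  29  28  28  12  24  22   7   8  16  25  24  27  28  26  27  27  27  28  55  78
232 114 116 114  58  62  27  28  28  28  20  23  21  24  22  23  24   4  29  27  27  28  27  26  27  67 103
235 115 116  93  65  41  30  28  27  28   
[... 337 characters left out ...]
  20  24  23  18  11   5  28  27  27  29  36  65 115
247 118  67  66  27  27  26  27  12  25  26  21  27  22  25  23  24  29  28  27  27  27  27  27  58  67 120
250 105  64  57  27  28  27  29  27  28  27  27  27  23  13   3   3  28  28  27  28  28  26  28  64  90 112
253  47  64  62  53  39  34  29  41  33  33  31  28  25  25  28  25  30  28  28  27  27  29  28  65 113 117
256  70  63  64  65  65  70  72  65  69  68  66  67  63  65  67  51  61  47  38  30  32  29  29  67 122 117
259  89  67  70  66  70  66  70  67  69  70  70  70  69  62  63  73  63  66  67  67  66  69  67  65 119 117
262  90  56  64  60  62  65  65  66  69  70  67  70  70  70  69  70  67  70  66  69  70  70  66  62 115 118
```

>>> send_rows:
  increments:
    - {"claw": 1, "dx": 0.08, "dy": 0, "dz": 0, "yaw": 0}
    - {"claw": 1, "dx": 0.18, "dy": 0, "dz": 0, "yaw": 0}
    - {"claw": 1, "dx": 0.28, "dy": 0, "dz": 0, "yaw": 0}
    - {"claw": 1, "dx": 0.34, "dy": 0, "dz": 0, "yaw": 0}
    - {"claw": 1, "dx": 0.36, "dy": 0, "dz": 0.06, "yaw": 0}
    - {"claw": 1, "dx": 0.36, "dy": 0, "dz": 0.14, "yaw": 0}
    - {"claw": 1, "dx": 0.36, "dy": 0, "dz": 0.2, "yaw": 0}
    - {"claw": 1, "dx": 0.36, "dy": 0, "dz": 0.235, "yaw": 0}
    - {"claw": 1, "dx": 0.35, "dy": 0, "dz": 0.238, "yaw": 0}
    - {"claw": 1, "dx": 0.335, "dy": 0, "dz": 0.238, "yaw": 0}
    - {"claw": 1, "dx": 0.32, "dy": 0, "dz": 0.237, "yaw": 0}
    - {"claw": 1, "dx": 0.308, "dy": 0, "dz": 0.236, "yaw": 0}
    - {"claw": 1, "dx": 0.298, "dy": 0, "dz": 0.234, "yaw": 0}
    - {"claw": 1, "dx": 0.288, "dy": 0, "dz": 0.231, "yaw": 0}
    - {"claw": 1, "dx": 0.278, "dy": 0, "dz": 0.228, "yaw": 0}
    - {"claw": 1, "dx": 0.268, "dy": 0, "dz": 0.225, "yaw": 0}
    - {"claw": 1, "dx": 0.26, "dy": 0, "dz": 0.222, "yaw": 0}
    - {"claw": 1, "dx": 0.26, "dy": 0, "dz": 0.222, "yaw": 0}

```text
time: 23.9
tool_pos: [0.4486, 0.4082, 0.1079]
tool_rot: [-0.001, 0.707, 0.707, 0.004]
contact_force: [-1.0, 6.1, 2.5]
gripper_width: 0.224
grasp_force: 61.2
```

```bash
python3 - <<'E'
from h import *
plan((.638,.312,.2,0),(.638,.312,.1055,0))
s=snap('side','side10.png');t=snap('top','top10.png')
p=manip.state()['tool_pos']
h=cv2.cvtColor(cv2.imread('pics/side10.png'),cv2.COLOR_BGR2HSV)
m=((h[:,:,1]<45)&(h[:,:,2]>90)).astype(np.uint8);k,l,st,ce=cv2.connectedComponentsWithStats(m)
print([list(a) for a in st if 60<a[4]<6000 and 250<a[0]<400 and 190<a[1]<320])
for a in(0,6,12):
  A=np.radians(a)
  for q in[(48,0),(48,30),(-3,30)]:
    dy,dz=q[0]-80,q[1]-124;Y=p[1]+(dy*np.cos(A)+dz*np.sin(A))/1000;Z=p[2]+.019+(-dy*np.sin(A)+dz*np.cos(A))/1000
    print(a,q,proj('side',(p[0]-.052,Y,Z)).round(1),proj('side',(p[0]+.052,Y,Z)).round(1))
E
```

```text
t23.90 tcp [0.4486 0.4082 0.1079] psi -0.04 F [-1.   6.1  2.5] w 0.224 gf 61.2
(0.638, 0.312, 0.2, 0) -> [-0.191   0.3794 -0.1843] yaw -0.0004
(0.638, 0.312, 0.1055, 0) -> [-0.1923  0.3788  0.0047] yaw -0.0004
[[np.int32(296), np.int32(225), np.int32(9), np.int32(20), np.int32(152)], [np.int32(313), np.int32(227), np.int32(35), np.int32(42), np.int32(871)], [np.int32(283), np.int32(236), np.int32(19), np.int32(30), np.int32(174)]]
0 (48, 0) [328.1 281.1] [283.1 277. ]
0 (48, 30) [328.  270.5] [282.4 266.5]
0 (-3, 30) [331.2 257. ] [287.2 253.3]
6 (48, 0) [328.9 276.1] [284.3 272.1]
6 (48, 30) [328.6 266.5] [283.3 262.5]
6 (-3, 30) [331.7 251.4] [287.9 247.8]
12 (48, 0) [329.6 270.9] [285.3 267. ]
12 (48, 30) [329.2 262.3] [284.1 258.4]
12 (-3, 30) [332.2 245.7] [288.5 242.2]
```

>>> send_rows:
  increments:
    - {"claw": 1, "dx": 0.02, "dy": 0, "dz": -0.01, "yaw": 0}
    - {"claw": 1, "dx": 0.02, "dy": 0, "dz": -0.08, "yaw": 0}
    - {"claw": 1, "dx": 0.02, "dy": 0, "dz": -0.16, "yaw": 0}
    - {"claw": 1, "dx": -0.02, "dy": 0.07, "dz": -0.2, "yaw": 0}
    - {"claw": 1, "dx": -0.06, "dy": 0.16, "dz": -0.2, "yaw": 0}
    - {"claw": 1, "dx": -0.11, "dy": 0.25, "dz": -0.2, "yaw": 0}
    - {"claw": 1, "dx": -0.15, "dy": 0.33, "dz": -0.2, "yaw": 0}
    - {"claw": 1, "dx": -0.188, "dy": 0.379, "dz": -0.18, "yaw": 0}
    - {"claw": 1, "dx": -0.188, "dy": 0.379, "dz": -0.12, "yaw": 0}
    - {"claw": 1, "dx": -0.188, "dy": 0.379, "dz": -0.06, "yaw": 0}
    - {"claw": 1, "dx": -0.188, "dy": 0.379, "dz": -0.025, "yaw": 0}
    - {"claw": 1, "dx": -0.188, "dy": 0.379, "dz": -0.01, "yaw": 0}
    - {"claw": 1, "dx": -0.188, "dy": 0.379, "dz": 0, "yaw": 0}
    - {"claw": 1, "dx": -0.188, "dy": 0.379, "dz": 0.004, "yaw": 0}
    - {"claw": 1, "dx": -0.188, "dy": 0.379, "dz": 0.007, "yaw": 0}
    - {"claw": 1, "dx": -0.188, "dy": 0.379, "dz": 0.008, "yaw": 0}
    - {"claw": 1, "dx": -0.188, "dy": 0.379, "dz": 0.008, "yaw": 0}

```text
time: 26.12
tool_pos: [0.6376, 0.3118, 0.1024]
tool_rot: [0.0, 0.707, 0.707, 0.001]
contact_force: [0.6, -0.7, 0.9]
gripper_width: 0.226
grasp_force: 61.0
```

>>> send_rows:
  increments:
    - {"claw": 0.4, "dx": 0, "dy": 0, "dz": 0, "yaw": 0}
    - {"claw": 0.2, "dx": 0, "dy": 0, "dz": 0, "yaw": 0}
    - {"claw": -0.2, "dx": 0, "dy": 0, "dz": 0, "yaw": 0}
    - {"claw": -1, "dx": 0, "dy": 0, "dz": 0, "yaw": 0}
    - {"claw": -1, "dx": 0, "dy": 0, "dz": 0, "yaw": 0}
    - {"claw": -1, "dx": 0, "dy": 0, "dz": 0, "yaw": 0}
    - {"claw": -1, "dx": 0, "dy": 0, "dz": 0, "yaw": 0}
    - {"claw": -1, "dx": 0, "dy": 0, "dz": 0, "yaw": 0}
    - {"claw": -1, "dx": 0, "dy": 0, "dz": -0.05, "yaw": 0}
    - {"claw": -1, "dx": 0, "dy": 0, "dz": -0.12, "yaw": 0}
    - {"claw": -1, "dx": 0, "dy": 0, "dz": -0.2, "yaw": 0}
    - {"claw": -1, "dx": 0, "dy": 0, "dz": -0.3, "yaw": 0}
    - {"claw": -1, "dx": 0.1, "dy": -0.05, "dz": -0.38, "yaw": 0}
    - {"claw": -1, "dx": 0.2, "dy": -0.1, "dz": -0.4, "yaw": 0}
    - {"claw": -1, "dx": 0.3, "dy": -0.15, "dz": -0.4, "yaw": 0}
    - {"claw": -1, "dx": 0.4, "dy": -0.2, "dz": -0.4, "yaw": 0}
    - {"claw": -1, "dx": 0.5, "dy": -0.3, "dz": -0.4, "yaw": 0}
    - {"claw": -1, "dx": 0.55, "dy": -0.4, "dz": -0.4, "yaw": 0}
    - {"claw": -1, "dx": 0.55, "dy": -0.4, "dz": -0.4, "yaw": 0}

```text
time: 28.5
tool_pos: [0.4334, 0.5893, 0.3016]
tool_rot: [-0.0, 0.705, 0.709, 0.0]
contact_force: [-0.1, -0.3, 0.4]
gripper_width: 0.998
grasp_force: 0.0
```

```bash
python3 - <<'E'
from h import *
plan()
s=snap('side','side11.png');t=snap('top','top11.png')
h=cv2.cvtColor(cv2.imread('pics/top11.png'),cv2.COLOR_BGR2HSV)
print('tray px',[proj('top',q).round(0) for q in[(.526,.1495,0),(.372,.1495,0),(.526,.3155,0),(.372,.3155,0)]])
print('V map tray')
for r in range(176,244,4): print(r,' '.join('%3d'%v for v in h[r,276:346:3,2]))
m=((h[:,:,1]<60)&(h[:,:,2]>100)).astype(np.uint8)[110:180,270:345]
print('rake mask top');ys,xs=np.nonzero(m[:55])
for r in range(0,62,2): print(110+r,''.join('#' if v else '.' for v in m[r]))
X0,Y0=.6376,.3118-.079
for q in[(-.052,-.003),(.052,-.003),(-.052,.048),(.052,.048)]: print('pred rake z30',proj('top',(X0+q[0],Y0+q[1],.03)).round(0))
print('handle end',proj('top',(X0,Y0+.09,.135)).round(0), proj('side',(X0,Y0+.09,.135)).round(0))
for z in(0,.03): print('side plate',[proj('side',(X0+a,Y0,z)).round(0) for a in(-.052,.052)])
hs=cv2.cvtColor(cv2.imread('pics/side11.png'),cv2.COLOR_BGR2HSV)
ms=((hs[:,:,1]<60)&(hs[:,:,2]>95)).astype(np.uint8)
for r in range(196,256,2): print(r,''.join('#' if v else '.' for v in ms[r,215:290]))
E
```

```text
t28.50 tcp [0.4334 0.5893 0.3016] psi 0.29 F [-0.1 -0.3  0.4] w 0.998 gf 0.0
tray px [array([339., 184.]), array([338., 238.]), array([281., 183.]), array([279., 237.])]
V map tray
176 165 166 166 166 168 167 168 167 169 168 168 168 169 168 167 168 167 160  97  84  91 110 158 161
180 161 183 185 183 180 179 181 180 180 179 180 180 178 170 167 167 175 168 118  94 136 151 158 156
184 156 187 118 117 119 117 117 117 117 116 117 117 117 116 118 117 117 117 116 115 120 167 157 158
188 153 181 184 199 206 202 199 201 207 198 200 206 198 198 203 199 198 201 199 199 202 175 154 154
192 151 180 196 211 212 211 210 211 211 211 211 212 211 211 211 212 211 212 211 212 211 184 164 155
196 143 180 198 211 211 199 138 148 156 180 211 211 203 160 159 163 168 208 211 211 211 180 156 153
200 140 177 198 211 211 165 113 114 120 151 189 189 176 115 112 115 125 201 211 211 211 173 150 150
204 137 172 197 212 212 154 120 119 117 129 115 116 137 119 118 116 123 199 211 212 211 173 150 150
208 153 173 195 211 211 158 116 116 115 143 118 117 141 118 117 115 129 209 212 212 211 180 162 161
212 160 172 195 211
[... 5221 characters left out ...]
..........................###..............................#
240 ........................................................................#..
242 ###.....................................................................###
244 .#####.................................................................#..#
246 .......................................................................#.##
248 .....................................................................##.###
250 .....................................................................##.###
252 ..............................................................##..#########
254 ...........................................................................
```

The three blocks show as separate blobs well inside the tray, at columns 291–327 against a mouth at about 338. The rake stands on the mat with its plate and handle within 3 px of the upright prediction. I'm handing in.

```bash
python3 -c "
from plant import manip
print(manip.job_done())"
```

```text
the job is handed in; nothing more can be done
None
```

I swept all three buffer blocks into the tray, stood the rake on its mat and let go, then handed the job in at about 28.6 s of the 72 s; the hand-in call returned no verdict.

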